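# Take a wheel out of the bearing press and hold it up on edge

### The arm

A 7-joint arm with a two-finger parallel gripper is mounted at the origin on the work surface. World frame = base frame: x ahead of the robot, y to its left, z up, the work surface at z = 0. Lengths are in m, angles in rad, forces in N, time in s.
With the tool pointing down it reaches from about 0.425 to 0.95 m from the base axis. Payload 4.7 kg.
Tool frame: the origin (TCP) lies at the very end of the fingers, on their centre line; the grasp point (between the pads) lies 19 mm behind it; z points along the fingers, y is the direction in which the jaws open and shut (so a half turn about z gives the same grasp; the last joint's range is limited). The gripper opens to 85 mm and grips with 20 to 120 N. Pads are 22 mm wide; open, the fingers measure 114 mm over their backs; the gripper's body (76 mm by 85 mm) begins 54 mm behind the grasp point. The pads swing forward as they close: fully open they stand 13 mm farther back than shut.
Start: joints at [1.098, 0.469, -0.049, 1.532, 0.024, 1.141, -0.082], TCP at [0.29, -0.61, 0.194] pointing down, gripper open.
Joint ranges: [-2.59, 2.59], [-0.33, 1.99], [-1.39, 1.29], [0.1, 2.45], [-1.04, 4.18], [0.21, 1.99], [-2.66, 2.66]. Speed limits (rad/s): [2.57, 2.57, 3.14, 3.14, 3.14, 3.14, 3.14].

### API

Orientations are given as [roll, pitch, yaw] about the fixed x, y, z axes, in that order (R = Rz(yaw) Ry(pitch) Rx(roll)).
In Python, from bench import env gives the robot as it stands.
- The arm moves only by the tool carry_out, never from a script. Its argument "motion" is a list that holds one entry, the list of rows, each a list of 7 numbers: the shift along the tool's x, y, z in mm, then the turn, a rotation vector about the tool's x, y, z in rad, then the finger opening in mm, from 0 to 85.4. A call has 1 to 10 rows; each row is the pose to reach, as a shift and turn from the pose commanded when the call began, along the tool's axes at that moment; what a row does not reach only later rows make up. A row lasts 1/8 s, in which the tool goes at most 62.5 mm and 10.7 degrees, less where a joint would pass 70% of its speed; a pose out of reach is approached as far as the arm can. A call with a gripper value outside its range is refused whole. The fingers move at their own pace and stop on an object; "grip_force" is the grip in N (left out, the last holds). Time passes only in rows, so rows that repeat a pose let the fingers close. It gives the time, the measured TCP pose, the force and the opening at its end, in the units of the state.
- env.sense(): the state, without advancing time (a new reading comes with each control period).
- env.capture(name): name is "scene" or "top"; returns a dict with "pixels" (384x512x3 uint8, blue, green, red), "fx", "fy", "cx", "cy" (pixels), "R" (3x3) and "t" (3): a world point X has camera coordinates R X + t. Camera axes: x right, y down, z forward; pixel columns grow to the right and rows downward; lengths in m; the calibration is good to about 2 mm. A picture is of the moment at which its call begins. There is no depth.
- env.hand_in(): hands the job in, once; it reports no verdict.
The state is a dict: "t": time; "joint_pos": joint angles; "joint_velocities": joint speeds; "joint_torque": joint torques, N m; "eef_pos": TCP position; "orientation": TCP orientation; "wrist_force": force on the tool from outside, world axes, zero at the start; "ft_torque": the same for the moment, N m; "grip_width": finger opening in m.
Only numpy, scipy, OpenCV 4.12 (cv2) and the standard library are available. Lean on these libraries where they do the work, as an engineer would, in place of code of your own. Each camera call takes 0.05 s, during which the arm holds its last target. There are 200 camera calls.

### The job

The bearings of the skate wheel in the bearing press are in. Swing the press arm up until it stands about upright and leave it there, then draw the wheel up out of the nest and off its guide pin, and turn it on edge so that its bore runs level. Finish still holding the wheel steady like that, carried by the gripper alone with its middle at least 20 cm above the plank, for the bearings to be looked over; leave the wheel tray, the dish of nuts and the caliper where they are.

Things in the scene. Friction and masses are not known exactly. Their poses are not given: they have to be found in the camera images.
- press: Bench bearing press of matte black aluminium, fixed to the plank. Origin on the plank under the centre of the nest; local z up, local -x towards the hand grip, +x towards the hinge. Base plate 215 x 110 x 14 mm (x -65 to 150 mm), on it the round nest block, 76 mm across.
- press_nest (a point): Centre of the nest floor, 24 mm above the plank; axes as the press. The nest is a round cup of 57 mm inside diameter, its rim 6 mm above its floor, 76 mm across outside; a steel guide pin 6.4 mm thick stands in its centre, 24 mm high from the floor.
- press_hinge (a point): Point on the hinge axis of the press arm, at (115, 0, 80) mm in the press's frame; the axis runs along the press's local y. Axes as the press. The hinge cheeks reach from x = 97 to 133 mm, 31 mm to either side in y, up to z = 98 mm.
- press_arm (a joint): Angle of the arm in rad: 0 = level, its ram 1 mm over the wheel; grows as the hand grip is lifted; 1.57 = upright; stop at 1.75. Stiff hinge: the arm (0.38 kg) stays where left; lifting it at the grip takes 5 to 7 N. Arm bar 26 mm wide, 20 mm thick; 115 mm from the hinge it bears the round ram, 25 mm thick, reaching 21 mm under the arm's axis (arm upright: pointing level over the nest's side).
- press_handle (a point): On the axis of the arm's round rubber hand grip, 225 mm from the hinge axis: take it here. The grip is 24 mm thick and runs along the arm, from 40 mm beyond this point (its free end) to 45 mm before it. Axes turn with the arm: -x along it to its free end, y along the hinge axis. With the arm level it is at (-110, 0, 80) mm in the press's frame.
- wheel: Pink skate wheel with two steel bearings in it, lying flat in the press's nest. Diameter 54, width 34 mm; tread a plain cylinder from 8 to 26 mm above its underside, edges rounded; bore 10 mm. 0.09 to 0.17 kg. Origin at the centre of its underside, local z along the bore. In the nest its top is 58 mm above the plank, 28 mm above the rim; it must rise 24 mm to come off the pin.
- wheel_middle (a point): Middle of the wheel, on its bore, 17 mm from either face; z axis along the bore.
- wheel_tray: Low plywood tray 84 x 208 x 24 mm with the three other pink wheels lying in it side by side (40 mm high in all). Loose; to be left alone. Origin at the centre of its underside, long side along y.
- nut_dish: White ceramic dish of axle nuts, 106 mm across, 30 mm high. Loose; to be left alone. Origin at the centre of its underside.
- caliper: Plastic caliper lying on the plank, 225 mm long along its x, 9 mm high. Loose; to be left alone. Origin at the underside, middle of its beam.
- vice: Steel bench vice with a sprung jaw, a truck axle clamped in it, fixed to the plank. Foot 170 x 100 mm, 106 mm high, its screw reaching to x = -158 mm; the axle sticks out to y = +-105 mm at z = 96 mm. Origin at the centre of its foot's underside. Only to be kept clear of.

How it is judged:
On the way, in this order (a step that is already met when the one before it is completed fails the run):
1. the press arm has been swung up to about upright (value of joint press_arm above 1.2 rad), for 0.2 s.
2. the wheel has been lifted out of the nest and off the guide pin, in the fingers (z of wheel_middle in the frame of press_nest above 0.045 m and contact force between wheel and the fingers above 1 N), for 0.1 s.
At the end, for the whole second after the job is handed in: The fingers hold the wheel, its bore level within 15 degrees and its middle more than 20 cm above the plank, steady (under 30 mm/s and 0.3 rad/s) and touching neither press nor vice; the press arm stands up, past 1.2 rad (69 degrees) (angle between wheel_middle's own z axis and vertical between 1.309 and 1.833 rad and height (world z) of wheel_middle above 0.2 m and contact force between wheel and the fingers above 1 N and contact force between wheel and press below 0.05 N and contact force between wheel and vice below 0.05 N and linear speed of wheel below 0.03 m/s and angular speed of wheel below 0.3 rad/s and value of joint press_arm above 1.2 rad); the arm keeps its last pose, push and grip.
It fails at once if the wheel tray is shifted by more than 20 mm (distance of wheel_tray from where it was at the start of the episode above 0.02 m).
It fails at once if the dish of nuts is shifted by more than 20 mm (distance of nut_dish from where it was at the start of the episode above 0.02 m).
It fails at once if the caliper is shifted by more than 20 mm (distance of caliper from where it was at the start of the episode above 0.02 m).
It also fails if it takes over 58 s, if anything falls off the work surface, if the arm or the gripper's body presses on something with over 40 N, if the wrist force passes 120 N, or if a joint passes its speed limit or range.

## Working session

There is one attempt and no reset: what is moved stays moved. The work goes in short steps, Python scripts to look and compute and a tool call to move; the robot and the scene stay as the last step left them, time stands still between calls to the robot, and variables do not carry over. Pictures are saved under pics/ and viewed, about 8 in all and at most 12, crops included, and the job is handed in when it is done.

Besides the shell and the picture viewer there is one more tool, called after "Request:" in YAML: its name, and indented under it one key for each argument. carry_out: Moves the arm, as the interface text tells. Its arguments: {"type":"object","properties":{"motion":{"type":"array"},"grip_force":{"type":"number"}},"required":["motion"]}

```bash
mkdir -p pics; ls
python3 - <<'E'
from bench import env
import cv2
s=env.sense(); print(s)
for n in("scene","top"):
    c=env.capture(n); cv2.imwrite(f"pics/{n}0.png",c["pixels"]); print(n,c["fx"],c["cx"],c["cy"],c["R"],c["t"])
E
```

```text
pics
{'t': 0.0, 'joint_pos': array([ 1.09809031,  0.46944691, -0.04862268,  1.53372528,  0.02409044,
        1.1409794 , -0.08228071]), 'joint_velocities': array([ 0.00011264,  0.00163412, -0.00081448, -0.00031603, -0.00135912,
       -0.00087613, -0.00031429]), 'joint_torque': array([-1.92236030e-04, -5.10305822e+01, -4.68589319e-02, -2.37706518e+01,
        1.05957847e-02,  7.69552047e-03,  2.78051715e-05]), 'eef_pos': array([ 0.28956923, -0.60899266,  0.19324461]), 'orientation': array([-3.13961966e+00,  5.16869937e-05,  4.43878439e-01]), 'wrist_force': array([-0.67533314, -0.06919448, -1.30941022]), 'ft_torque': array([-0.02001415,  0.06264585, -0.04920139]), 'grip_width': 0.085046768740162}
scene 435.50537196043126 259.7195736089449 191.98117352842533 [[-0.52433345  0.85145825  0.00965804]
 [ 0.57523235  0.36254905 -0.73325707]
 [-0.62783929 -0.37891559 -0.67988293]] [ 0.27480685 -0.23926646  1.68296052]
top 461.8971812080193 261.23851924359235 190.30127240018922 [[-0.00815627 -0.99990238 -0.01134494]
 [-0.99016187  0.00966064 -0.13959276]
 [ 0.13968874  0.01009477 -0.99014401]] [0.00316811 0.55152237 1.54520528]
```

View pics/scene0.png

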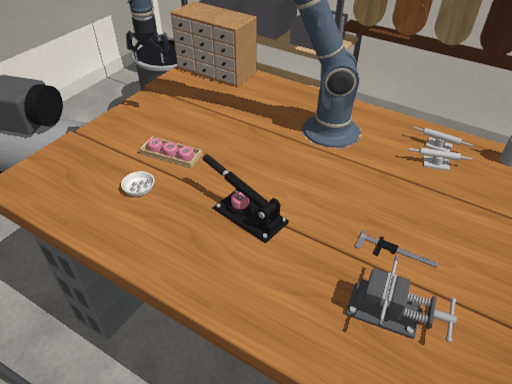

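View pics/top0.png

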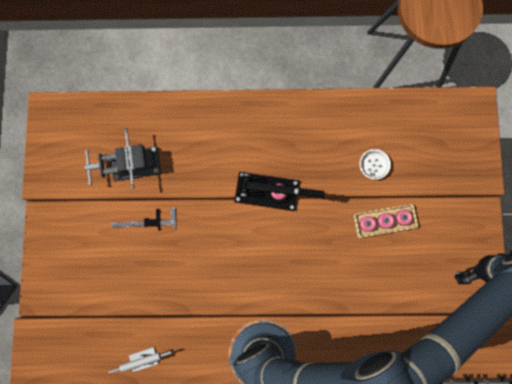

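Scene: press at about (250,210) with its grip to (207,158), the wheel pink at (240,201). Top: press base (237–300, 172–210), grip to (325,195) pointing to world -y, tray (387,221), dish (375,164). Next come close crops.

```bash
cat > h.py <<'E'
import numpy as np, cv2
from bench import env
def cap(n):
    c=env.capture(n); c["K"]=np.array([[c["fx"],0,c["cx"]],[0,c["fy"],c["cy"]],[0,0,1]]); c["R"]=np.array(c["R"]); c["t"]=np.array(c["t"]); return c
def ray(c,uv):
    d=c["R"].T@np.array([(uv[0]-c["cx"])/c["fx"],(uv[1]-c["cy"])/c["fy"],1]); return -c["R"].T@c["t"],d
def onz(c,uv,z):
    o,d=ray(c,uv); return o+d*(z-o[2])/d[2]
def proj(c,X):
    p=c["R"]@np.asarray(X,float)+c["t"]; return np.array([c["fx"]*p[0]/p[2]+c["cx"],c["fy"]*p[1]/p[2]+c["cy"]])
def tri(c1,u1,c2,u2):
    o1,d1=ray(c1,u1);o2,d2=ray(c2,u2)
    A=np.c_[d1,-d2]; s=np.linalg.lstsq(A,o2-o1,rcond=None)[0]
    a,b=o1+s[0]*d1,o2+s[1]*d2; return (a+b)/2,np.linalg.norm(a-b)
E
python3 - <<'E'
from h import *
s=cap("scene");t=cap("top")
a=cv2.resize(s["pixels"][145:245,190:300],None,fx=5,fy=5,interpolation=cv2.INTER_CUBIC)
b=cv2.resize(t["pixels"][165:215,230:340],None,fx=5,fy=5,interpolation=cv2.INTER_CUBIC)
cv2.imwrite("pics/crop1.png",np.vstack([a[:350],b] if 0 else [a[:500],b[:250]])[:800])
im=np.vstack([a,b]); cv2.imwrite("pics/crop1.png",cv2.resize(im,None,fx=.8,fy=.8))
for c,roi in((t,(165,215,230,305)),(s,(185,245,205,295))):
    p=c["pixels"].astype(int); g=p.max(2); m=((g<60)*255).astype(np.uint8); k=np.zeros_like(m); k[roi[0]:roi[1],roi[2]:roi[3]]=m[roi[0]:roi[1],roi[2]:roi[3]]
    k=cv2.morphologyEx(k,cv2.MORPH_CLOSE,np.ones((5,5)));k=cv2.morphologyEx(k,cv2.MORPH_OPEN,np.ones((9,9)) if c is t else np.ones((3,3)))
    cs=max(cv2.findContours(k,0,2)[0],key=cv2.contourArea); r=cv2.minAreaRect(cs); print(r); 
    if c is t:
        bx=cv2.boxPoints(r); w=np.array([onz(t,q,.014) for q in bx]); print(w.round(4), np.linalg.norm(np.diff(w,axis=0),axis=1), w.mean(0))
    pk=((p[...,2]-p[...,1]>60)&(p[...,0]-p[...,1]>20)).astype(np.uint8); n,l,st,ce=cv2.connectedComponentsWithStats(pk)
    for i in range(1,n):
        if st[i,4]>15: print(st[i],ce[i],onz(c,ce[i],.05).round(4))
E
```

```text
((267.0853271484375, 190.93716430664062), (60.791019439697266, 30.05095672607422), 8.61564826965332)
[[ 0.5175  0.0907  0.014 ]
 [ 0.6222  0.0749  0.014 ]
 [ 0.5878 -0.1349  0.014 ]
 [ 0.4839 -0.1173  0.014 ]] [0.10586558 0.21265028 0.10540942] [ 0.55284892 -0.02167261  0.014     ]
[272 193  11   6  36] [276.88888889 195.66666667] [ 0.531  -0.0549  0.05  ]
[396 211  16  13 102] [403.64705882 217.23529412] [ 0.4537 -0.4803  0.05  ]
[378 214  15  13 101] [385.21782178 220.5049505 ] [ 0.4433 -0.418   0.05  ]
[360 217  15  13 102] [367.31372549 223.3627451 ] [ 0.4342 -0.3576  0.05  ]
((253.26922607421875, 209.84616088867188), (69.61487579345703, 42.1572151184082), 33.690067291259766)
[148 139  14  13  71] [155.8028169  143.90140845] [ 0.4756 -0.4575  0.05  ]
[164 143  14  10  69] [171.10144928 147.68115942] [ 0.4639 -0.3982  0.05  ]
[179 147  14  13  80] [186.8    152.6625] [ 0.457  -0.3347  0.05  ]
[233 198   7   6  18] [236.05555556 200.55555556] [ 0.5631 -0.0607  0.05  ]
```

View pics/crop1.png

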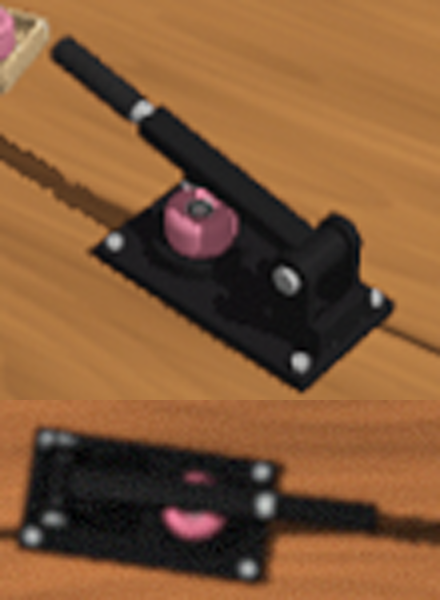

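The crop shows the arm bar over the wheel with its silver collar at crop (142,110) / (264,504), its grip end at (60,48) / (376,517), and the grip clear above the plank. I'll triangulate these to get the arm angle and the press pose.

Run:
```python
from h import *
s=cap("scene");t=cap("top")
S=lambda x,y:(190+x/4-.4,145+y/4-.4); T=lambda x,y:(230+x/4-.4,165+(y-400)/4-.4)
for n,a,b in(("collar",(142,110),(264,504)),("end",(60,48),(376,517))):
    print(n,*tri(s,S(*a),t,T(*b)))
# bolts: on plate z~.017
for a,b in(((115,242),(247,568)),((300,362),(32,537)),((377,298),(45,438))):
    print("bolt",*tri(s,S(*a),t,T(*b)),onz(s,S(*a),.017),onz(t,T(*b),.017))
d=np.array([.162,.987,0]);n=np.array([.5459,-.0636,0])
for nm,x in(("wheeltop",n+[0,0,.058]),("hinge",n+.115*d+[0,0,.08])): print(nm,x,proj(s,x),proj(t,x))
for q in (0,.1,.2,.3,.4,.5):
    h=n+.115*d+[0,0,.08]
    for r in(.175,.265):
        x=h-r*np.cos(q)*d+[0,0,r*np.sin(q)]; print(q,r,x.round(3),proj(s,x).round(1),proj(t,x).round(1))
print([S(142,110),S(60,48),T(264,504),T(376,517)])
```

```text
collar [ 0.53806648 -0.11441899  0.12052761] 0.0005679726870388678
end [ 0.52404261 -0.20204877  0.13354772] 0.002305722328981794
bolt [ 0.51829342 -0.13154071 -0.04624987] 0.054436412561406744 [ 0.58122815 -0.11566345  0.017     ] [ 0.49667798 -0.10517577  0.017     ]
bolt [ 0.54648679  0.06244125 -0.05038918] 0.05165344813502115 [0.6107683  0.06977677 0.017     ] [0.52543794 0.08071305 0.017     ]
bolt [0.59016479 0.08916618 0.08064962] 0.05169540242151751 [0.52529849 0.08573033 0.017     ] [0.61247789 0.06925749 0.017     ]
wheeltop [ 0.5459 -0.0636  0.058 ] [238.3470052 194.9940884] [279.4531588  190.97554084]
hinge [0.56453  0.049905 0.08    ] [267.37669011 207.56005797] [245.62309591 184.87963419]
0 0.175 [ 0.536 -0.123  0.08 ] [223.9 180.9] [297.4 192.8]
0 0.265 [ 0.522 -0.212  0.08 ] [203.6 168.5] [324.2 196.9]
0.1 0.175 [ 0.536 -0.122  0.097] [223.8 176.7] [297.5 192. ]
0.1 0.265 [ 0.522 -0.21   0.106] [203.2 162.1] [324.8 195.8]
0.2 0.175 [ 0.537 -0.119  0.115] [224.2 172.8] [297.1 191.2]
0.2 0.265 [ 0.522 -0.206  0.133] [203.4 156. ] [324.6 194.6]
0.3 0.175 [ 0.537 -0.115  0.132] [225.  169.1] [296.1 190.3]
0.3 0.265 [ 0.524 -0.2    0.158] [204.3 150.3] [323.6 193.2]
0.4 0.175 [ 0.538 -0.109  0.148] [226.2 165.6] [294.6 189.3]
0.4 0.265 [ 0.525 -0.191  0.183] [205.7 144.8] [321.7 191.7]
0.5 0.175 [ 0.54  -0.102  0.164] [227.8 162.6] [292.5 188.2]
0.5 0.265 [ 0.527 -0.18   0.207] [207.8 139.9] [318.9 190. ]
[(225.1, 172.1), (204.6, 156.6), (295.6, 190.6), (323.6, 193.85)]
```

Measured: the press's +x runs along world (0.16, 0.987), the nest is at about (0.546, -0.061), the arm is at about 0.2 rad, and the collar and end both triangulate to within 2 mm. Next I work out the pregrasp for the handle.

```bash
cat >> h.py <<'E'
from scipy.spatial.transform import Rotation as Ro
d=np.array([.160,.987,0])/np.linalg.norm([.160,.987]); nest=np.array([.5465,-.061,0]); hinge=nest+.115*d+[0,0,.08]
YAW=np.arctan2(d[1],d[0])
def Rt(tilt,yaw=YAW): return Ro.from_euler('xyz',[np.pi,0,yaw])*Ro.from_rotvec([0,tilt,0])
def handle(q,r=.225): return hinge-r*np.cos(q)*d+np.array([0,0,r*np.sin(q)])
def row(p,R,p0=None,R0=None):
    s=env.sense()
    if p0 is None: p0=s["eef_pos"]; R0=Ro.from_euler('xyz',s["orientation"])
    return np.r_[R0.inv().apply(p-p0)*1000,(R0.inv()*R).as_rotvec()].round(3)
E
python3 - <<'E'
from h import *
R=Rt(.45); z=R.apply([0,0,1]); G=handle(.2)
print(G,z); p=G+.019*z
print("pre",p-.1*z,row(p-.1*z,R)); print("row from pre to grasp", 100)
E
```

```text
[ 0.52961565 -0.16515532  0.1247006 ] [ 0.06960253  0.42936058 -0.9004471 ]
pre [ 0.52397785 -0.19993352  0.19763681] [ 3.87338e+02 -2.69271e+02 -3.50200e+00  2.17000e-01  4.14000e-01
 -9.50000e-01]
row from pre to grasp 100
```

Request:
carry_out:
  motion:
    - [[55,-38,-40,0.03,0.06,-0.136,85],[110,-77,-40,0.06,0.118,-0.27,85],[165,-115,-40,0.09,0.177,-0.4,85],[221,-154,-40,0.12,0.236,-0.54,85],[276,-192,-40,0.155,0.296,-0.68,85],[331,-230,-40,0.186,0.355,-0.81,85],[387,-269,-30,0.217,0.414,-0.95,85],[387,-269,-4,0.217,0.414,-0.95,85],[387,-269,-4,0.217,0.414,-0.95,85],[387,-269,-4,0.217,0.414,-0.95,85]]

```text
t: 1.55
eef_pos: [0.5238, -0.2015, 0.1984]
orientation: [3.141, -0.449, 1.41]
wrist_force: [-0.2, -0.3, 0.3]
grip_width: 0.0851
```

Run:
```python
from h import *
R=Rt(.45); z=R.apply([0,0,1]); p=handle(.2)+.019*z
print(row(p,R),env.sense()["joint_pos"].round(2))
s=cap("scene");t=cap("top")
a=cv2.resize(s["pixels"][90:240,160:310],(500,500),interpolation=cv2.INTER_CUBIC)
b=cv2.resize(t["pixels"][130:230,220:350],(650,500),interpolation=cv2.INTER_CUBIC)
cv2.imwrite("pics/c2.png",cv2.resize(np.hstack([a,b]),None,fx=.69,fy=.69))
```

```text
[ 1.24900e+00 -1.11000e-01  1.01358e+02  1.00000e-03  1.00000e-03
 -0.00000e+00] [ 0.89  0.43 -0.48  1.71 -0.26  1.18  0.4 ]
```

View pics/c2.png

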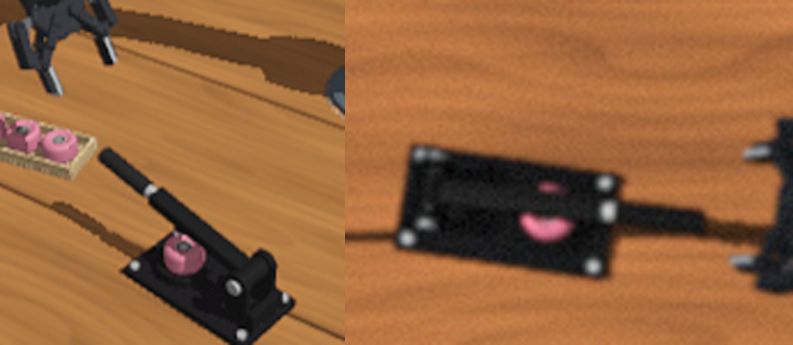

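The view shows the open gripper beyond the grip end, fingers straddling the grip's line (tips at crop (757,152) and (742,262), grip line at y≈220). I'll advance along the tool axis and close.

Request:
carry_out:
  motion:
    - [[0,0,35,0,0,0,85],[1,0,70,0,0,0,85],[1,0,101,0,0,0,85],[1,0,101,0,0,0,85],[1,0,101,0,0,0,85],[1,0,101,0,0,0,15],[1,0,101,0,0,0,15],[1,0,101,0,0,0,15],[1,0,101,0,0,0,15],[1,0,101,0,0,0,15]]
  grip_force: 40

```text
t: 2.9
eef_pos: [0.531, -0.1563, 0.108]
orientation: [3.141, -0.45, 1.411]
wrist_force: [-0.4, -0.8, 1.5]
grip_width: 0.0151
```

Run:
```python
from h import *
s=env.sense(); p0=s["eef_pos"];R0=Ro.from_euler('xyz',s["orientation"]); print(p0,s["wrist_force"],s["grip_width"])
G=p0-.019*R0.apply([0,0,1]); v=G-hinge; print("grip: along",-v@d,"up",v[2],"side",v@[-d[1],d[0],0], "q",np.arctan2(v[2],-v@d),"r",np.hypot(v[2],v@d))
q0=np.arctan2(v[2],-v@d); r=np.hypot(v[2],v@d)
for dq in np.arange(.07,1.45,.07):
    R=R0*Ro.from_rotvec([0,-dq,0]); g=G+(handle(q0+dq,r)-handle(q0,r)); print(round(dq,2),row(g+.019*R.apply([0,0,1]),R,p0,R0)[[0,1,2,4]])
```

```text
[ 0.53104862 -0.15630869  0.10798902] [-0.35971184 -0.84699203  1.46745811] 0.015086612563405493
grip: along 0.21981113775297423 up 0.04510053974173593 side 2.3294944485311e-06 q 0.2023699801853229 r 0.22439027377596588
0.07 [ 8.6310e+00  7.0000e-03 -1.2188e+01 -7.0000e-02]
0.14 [ 1.8093e+01  1.5000e-02 -2.3743e+01 -1.4000e-01]
0.21 [ 2.8341e+01  2.3000e-02 -3.4607e+01 -2.1000e-01]
0.28 [ 3.9323e+01  3.1000e-02 -4.4728e+01 -2.8000e-01]
0.35 [ 5.0986e+01  4.0000e-02 -5.4057e+01 -3.5000e-01]
0.42 [ 6.3273e+01  4.9000e-02 -6.2546e+01 -4.2000e-01]
0.49 [ 7.6124e+01  5.9000e-02 -7.0156e+01 -4.9000e-01]
0.56 [ 8.9475e+01  6.8000e-02 -7.6848e+01 -5.6000e-01]
0.63 [ 1.03262e+02  7.80000e-02 -8.25900e+01 -6.30000e-01]
0.7 [ 1.17417e+02  8.80000e-02 -8.73530e+01 -7.00000e-01]
0.77 [ 1.3187e+02  9.8000e-02 -9.1115e+01 -7.7000e-01]
0.84 [ 1.46551e+02  1.08000e-01 -9.38570e+01 -8.40000e-01]
0.91 [ 1.61387e+02  1.18000e-01 -9.55650e+01 -9.10000e-01]
0.98 [ 1.76307e+02  1.28000e-01 -9.62310e+01 -9.80000e-01]
1.05 [ 1.91237e+02  1.38000e-01 -9.58520e+01 -1.05000e+00]
1.12 [ 2.06104e+02  1.48000e-01 -9.44300e+01 -1.12000e+00]
1.19 [ 2.20835e+02  1.57000e-01 -9.19710e+01 -1.19000e+00]
1.26 [ 2.35358e+02  1.67000e-01 -8.84880e+01 -1.26000e+00]
1.33 [ 2.49602e+02  1.76000e-01 -8.39980e+01 -1.33000e+00]
1.4 [ 2.63496e+02  1.84000e-01 -7.85230e+01 -1.40000e+00]
```

The fingers closed to the commanded 15 mm, so they don't hold the 24 mm grip. I'll look.

Run:
```python
from h import *
s=cap("scene");t=cap("top")
a=cv2.resize(s["pixels"][110:230,175:295],(480,480),interpolation=cv2.INTER_CUBIC)
b=cv2.resize(t["pixels"][150:240,230:350],(480,360),interpolation=cv2.INTER_CUBIC)
b=np.vstack([b,np.zeros((120,480,3),np.uint8)])
cv2.imwrite("pics/c3.png",cv2.resize(np.hstack([a,b]),None,fx=.83,fy=.83))
p=env.sense()["eef_pos"]; print(proj(s,p),proj(t,p))
```

```text
[215.47148566 169.285521  ] [308.28732079 193.09494035]
```

View pics/c3.png

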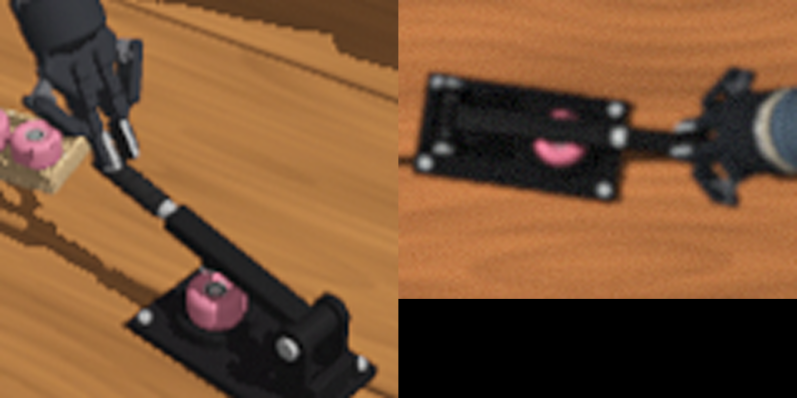

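Both fingers are seen above the grip: tips at crop (112,170)/(135,157) in scene and (684,126)/(684,151) in top, against an expected TCP at about scene (134,197). I'll triangulate the tips.

Run:
```python
from h import *
s=cap("scene");t=cap("top")
S=lambda x,y:(175+x/3.32-.4,110+y/3.32-.4);T=lambda x,y:(230+(x-398.4)/3.32-.4,150+y/3.32-.4)
print("tcp",env.sense()["eef_pos"])
print(tri(s,S(112,168),t,T(683,151)),tri(s,S(134,156),t,T(683,126)))
print(tri(s,S(123,162),t,T(683,138)))
print("grip pts in crop")
for q in(.1,.15,.2,.25):
  for r in(.185,.225,.265):
    x=handle(q,r); u=proj(s,x);v=proj(t,x); print(q,r,x.round(3),((u-[175,110])*3.32).round(),((v-[230,150])*3.32+[398,0]).round())
```

```text
tcp [ 0.53103078 -0.15631775  0.10786666]
(array([ 0.5242664 , -0.18096296,  0.12763575]), np.float64(0.009300018771495838)) (array([ 0.53575798, -0.16464555,  0.15894807]), np.float64(0.022216828285129078))
(array([ 0.53037965, -0.17263992,  0.143631  ]), np.float64(0.0069031023943326945))
grip pts in crop
0.1 0.185 [ 0.535 -0.129  0.098] [156. 217.] [630. 140.]
0.1 0.225 [ 0.529 -0.168  0.102] [125. 196.] [670. 146.]
0.1 0.265 [ 0.523 -0.208  0.106] [ 95. 174.] [710. 151.]
0.15 0.185 [ 0.536 -0.128  0.108] [157. 210.] [629. 139.]
0.15 0.225 [ 0.529 -0.167  0.114] [126. 187.] [669. 144.]
0.15 0.265 [ 0.523 -0.206  0.12 ] [ 95. 164.] [710. 149.]
0.2 0.185 [ 0.536 -0.126  0.117] [157. 203.] [628. 137.]
0.2 0.225 [ 0.53  -0.165  0.125] [126. 179.] [669. 142.]
0.2 0.265 [ 0.523 -0.204  0.133] [ 96. 154.] [710. 147.]
0.25 0.185 [ 0.536 -0.124  0.126] [158. 197.] [627. 136.]
0.25 0.225 [ 0.53  -0.163  0.136] [128. 170.] [667. 140.]
0.25 0.265 [ 0.524 -0.201  0.146] [ 97. 145.] [708. 145.]
```

Run:
```python
from h import *
s=cap("scene");t=cap("top")
z=Rt(.45).apply([0,0,1])
for k in(0,.013,.03,.045):
    x=np.array([.5238,-.2015,.1984])-k*z; print(k,proj(s,x),proj(t,x))
print(tri(s,(195,123),t,(337,190)))
st=env.sense(); R=Ro.from_euler('xyz',st["orientation"]); p=st["eef_pos"]
for k in(0,.02,.04):
  for y in(-.015,.015):
    x=p+R.apply([0,y,-k]); print(k,y,(proj(s,x)-[175,110])*3.32,(proj(t,x)-[230,150])*3.32+[398,0])
a=cv2.resize(s["pixels"][140:190,190:240],(600,600),interpolation=cv2.INTER_CUBIC)
cv2.imwrite("pics/c4.png",cv2.convertScaleAbs(a,alpha=2,beta=10))
```

```text
0 [202.7446103  139.37621923] [325.68941514 191.3532257 ]
0.013 [201.10583474 135.40531426] [328.01788758 191.1022138 ]
0.03 [198.94249186 130.1633341 ] [331.12221252 190.76756414]
0.045 [197.01425348 125.49103392] [333.91888013 190.46608028]
(array([ 0.52070341, -0.22846512,  0.24502141]), np.float64(0.0014973891196866285))
0 -0.015 [145.81939495 189.14316522] [655.80978489 158.00053376]
0 0.015 [122.74829029 204.75629786] [659.99822809 128.16661085]
0.02 -0.015 [138.06640814 170.10740972] [666.30807602 157.04089566]
0.02 0.015 [114.75456367 185.57438694] [670.51863033 126.84806285]
0.04 -0.015 [130.21856818 150.83876315] [677.06463872 156.05764922]
0.04 0.015 [106.66178607 166.15479125] [681.29713327 125.49716645]
```

View pics/c4.png

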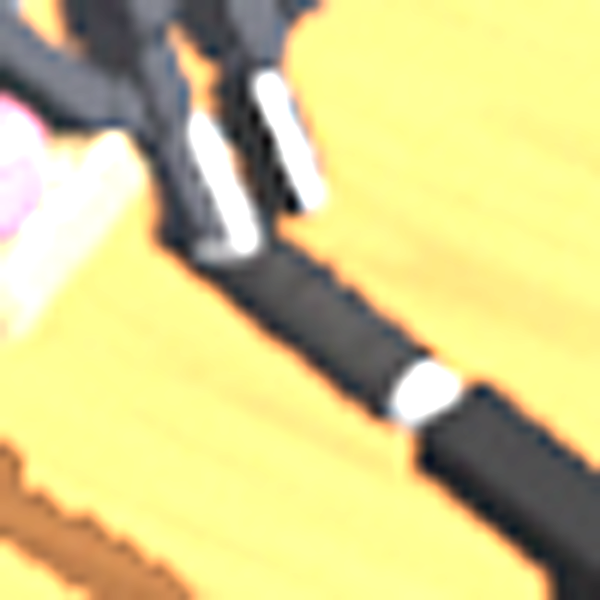

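In both views the fingers clearly end about 38 mm short of the reported TCP along tool z; pre-grasp tips triangulated at (0.521,-0.229,0.245), 54 mm back when open. I trust the pictures: open, advance 38 mm, close.

Request:
carry_out:
  motion:
    - [[0,0,0,0,0,0,85],[0,0,0,0,0,0,85],[0,0,0,0,0,0,85],[0,0,15,0,0,0,85],[0,0,30,0,0,0,85],[0,0,38,0,0,0,85],[0,0,38,0,0,0,15],[0,0,38,0,0,0,15],[0,0,38,0,0,0,15],[0,0,38,0,0,0,15]]
  grip_force: 40

```text
t: 4.45
eef_pos: [0.5335, -0.1404, 0.0738]
orientation: [3.141, -0.449, 1.411]
wrist_force: [-0.5, -0.2, 0.7]
grip_width: 0.0227
```

```bash
sed -i '$a OFF=.057' h.py
python3 - <<'E'
from h import *
s=env.sense(); p0=s["eef_pos"];R0=Ro.from_euler('xyz',s["orientation"]); print(p0,s["wrist_force"],s["grip_width"])
G=p0-OFF*R0.apply([0,0,1]); v=G-hinge; q0=np.arctan2(v[2],-v@d); r=np.hypot(v[2],v@d); print(G,q0,r)
for dq in np.r_[np.arange(.1,1.41,.1)]:
    R=R0*Ro.from_rotvec([0,-dq,0]); g=G+(handle(q0+dq,r)-handle(q0,r)); print(round(dq,2),row(g+OFF*R.apply([0,0,1]),R,p0,R0)[[0,1,2,4]].round(2))
E
```

```text
[ 0.53352001 -0.14040111  0.07384767] [-0.46509383 -0.18942803  0.730212  ] 0.02271620075034176
[ 0.52955447 -0.16482797  0.12519553] 0.20243476001803098 0.22479190134895305
0.1 [ 8.810e+00  1.000e-02 -1.745e+01 -1.000e-01]
0.2 [ 1.932e+01  2.000e-02 -3.393e+01 -2.000e-01]
0.3 [ 3.142e+01  4.000e-02 -4.928e+01 -3.000e-01]
0.4 [ 4.500e+01  5.000e-02 -6.334e+01 -4.000e-01]
0.5 [ 5.991e+01  6.000e-02 -7.598e+01 -5.000e-01]
0.6 [ 7.600e+01  8.000e-02 -8.707e+01 -6.000e-01]
0.7 [ 9.313e+01  9.000e-02 -9.650e+01 -7.000e-01]
0.8 [ 1.1111e+02  1.0000e-01 -1.0417e+02 -8.0000e-01]
0.9 [ 1.2976e+02  1.2000e-01 -1.1000e+02 -9.0000e-01]
1.0 [ 1.4891e+02  1.3000e-01 -1.1395e+02 -1.0000e+00]
1.1 [ 1.6835e+02  1.5000e-01 -1.1596e+02 -1.1000e+00]
1.2 [ 1.8790e+02  1.6000e-01 -1.1602e+02 -1.2000e+00]
1.3 [ 2.0736e+02  1.7000e-01 -1.1413e+02 -1.3000e+00]
1.4 [ 2.2652e+02  1.8000e-01 -1.1031e+02 -1.4000e+00]
```

Request:
carry_out:
  motion:
    - [[0,0,0,0,0,0,15],[0,0,0,0,0,0,15],[9,0,-17,0,-0.1,0,15],[19,0,-34,0,-0.2,0,15],[31,0,-49,0,-0.3,0,15],[45,0,-63,0,-0.4,0,15],[45,0,-63,0,-0.4,0,15]]
  grip_force: 40

```text
t: 5.32
eef_pos: [0.5357, -0.1271, 0.152]
orientation: [3.14, -0.045, 1.415]
wrist_force: [-2.5, -4.4, 4.7]
grip_width: 0.0227
```

Run:
```python
from h import *
s=env.sense(); p0=s["eef_pos"];R0=Ro.from_euler('xyz',s["orientation"])
G=p0-OFF*R0.apply([0,0,1]); v=G-hinge; q0=np.arctan2(v[2],-v@d); r=np.hypot(v[2],v@d); print(G,q0,r,s["wrist_force"],s["joint_pos"].round(2))
for dq in np.r_[np.arange(.1,1.01,.1)]:
    R=R0*Ro.from_rotvec([0,-dq,0]); g=G+(handle(q0+dq,r)-handle(q0,r)); print(round(dq,2),row(g+OFF*R.apply([0,0,1]),R,p0,R0)[[0,1,2,4]].round(1))
```

```text
[ 0.53521307 -0.12958312  0.20897   ] 0.6100569714378377 0.22511226315632105 [-2.46038006 -4.41787947  4.71455137] [ 0.47  0.33 -0.35  1.86  0.08  0.96 -0.07]
0.1 [  8.9   0.1 -17.4  -0.1]
0.2 [ 19.5   0.2 -33.9  -0.2]
0.3 [ 31.7   0.3 -49.2  -0.3]
0.4 [ 45.3   0.4 -63.2  -0.4]
0.5 [ 60.3   0.5 -75.8  -0.5]
0.6 [ 76.4   0.6 -86.8  -0.6]
0.7 [ 93.6   0.7 -96.2  -0.7]
0.8 [ 111.6    0.8 -103.8   -0.8]
0.9 [ 130.3    0.9 -109.5   -0.9]
1.0 [ 149.5    1.  -113.4   -1. ]
```

Request:
carry_out:
  motion:
    - [[9,0,-17,0,-0.1,0,15],[19,0,-34,0,-0.2,0,15],[31,0,-49,0,-0.3,0,15],[45,0,-63,0,-0.4,0,15],[60,0,-76,0,-0.5,0,15],[76,0,-87,0,-0.6,0,15],[93,0,-96,0,-0.7,0,15],[102,0,-100,0,-0.75,0,15],[102,0,-100,0,-0.75,0,15]]
  grip_force: 40

```text
t: 6.45
eef_pos: [0.5512, -0.0306, 0.2575]
orientation: [3.141, 0.704, 1.411]
wrist_force: [-2.7, 0.9, 12.0]
grip_width: 0.0228
```

Run:
```python
from h import *
s=env.sense(); p0=s["eef_pos"];R0=Ro.from_euler('xyz',s["orientation"])
G=p0-OFF*R0.apply([0,0,1]); v=G-hinge; q0=np.arctan2(v[2],-v@d); r=np.hypot(v[2],v@d); print(G,q0,r,s["wrist_force"],s["joint_pos"].round(2))
for dq in np.r_[np.arange(.1,.31,.1)]:
    R=R0*Ro.from_rotvec([0,-dq,0]); g=G+(handle(q0+dq,r)-handle(q0,r)); print(round(dq,2),row(g+OFF*R.apply([0,0,1]),R,p0,R0)[[0,1,2,4]].round(1))
```

```text
[0.55701745 0.00588558 0.30090522] 1.3598913142137155 0.2259109864766481 [-2.67393645  0.88776049 11.96897588] [-0.15  0.41 -0.31  1.69  0.68  1.55 -0.81]
0.1 [  9.    0.  -17.5  -0.1]
0.2 [ 19.6   0.1 -34.   -0.2]
0.3 [ 31.9   0.1 -49.3  -0.3]
```

Request:
carry_out:
  motion:
    - [[9,0,-17,0,-0.1,0,15],[19,0,-34,0,-0.2,0,15],[19,0,-34,0,-0.2,0,15],[19,0,-34,0,-0.2,0,15],[19,0,-34,0,-0.2,0,85],[19,0,-34,0,-0.2,0,85],[19,0,-34,0,-0.2,0,85],[19,0,-34,0,-0.2,0,85]]

```text
t: 7.45
eef_pos: [0.557, 0.0045, 0.2683]
orientation: [3.142, 0.9, 1.41]
wrist_force: [-1.1, 0.4, 0.4]
grip_width: 0.085
```

Run:
```python
from h import *
s=env.sense(); print(s["joint_pos"].round(2),s["wrist_force"])
z=Ro.from_euler('xyz',s["orientation"]).apply([0,0,1]); p=s["eef_pos"]-.12*z; print(p,z)
p[2]=max(p[2],.42)
print(row(p,Rt(-.3)), row(np.r_[(nest-.03*d)[:2],.46],Rt(0)))
```

```text
[-0.28  0.51 -0.29  1.62  0.76  1.73 -0.91] [-1.13474643  0.41064942  0.38952654]
[0.57196594 0.09736208 0.34289834] [-0.12509236 -0.77350117 -0.62132749]
[ -60.413    0.    -167.905    0.       0.6      0.   ] [-2.10054e+02  1.32000e-01 -4.35730e+01  0.00000e+00  9.00000e-01
  0.00000e+00]
```

Request:
carry_out:
  motion:
    - [[0,0,-40,0,0,0,85],[0,0,-80,0,0,0,85],[0,0,-120,0,0,0,85],[-30,0,-144,0,0.15,0,85],[-60,0,-168,0,0.3,0,85],[-90,0,-131,0,0.45,0,85],[-120,0,-94,0,0.6,0,85],[-150,0,-57,0,0.75,0,85],[-179,0,-19,0,0.9,0,85],[-179,0,-19,0,0.9,0,85]]

```text
t: 8.7
eef_pos: [0.5395, -0.1013, 0.4211]
orientation: [3.14, 0.004, 1.391]
wrist_force: [1.0, -0.2, 0.2]
grip_width: 0.0846
```

Run:
```python
from h import *
st=env.sense(); print(st["joint_pos"].round(2),st["wrist_force"],st["eef_pos"],st["orientation"])
s=cap("scene");t=cap("top")
for c in(s,t):
    p=c["pixels"].astype(int); pk=((p[...,2]-p[...,1]>60)&(p[...,0]-p[...,1]>20)).astype(np.uint8); n,l,q,ce=cv2.connectedComponentsWithStats(pk)
    for i in range(1,n):
        if q[i,4]>15: print(q[i],ce[i],onz(c,ce[i],.05).round(4))
a=cv2.resize(s["pixels"][90:240,180:300],(480,600),interpolation=cv2.INTER_CUBIC)
b=cv2.resize(t["pixels"][145:225,225:305],(480,480),interpolation=cv2.INTER_CUBIC)
b=np.vstack([b,np.zeros((120,480,3),np.uint8)])
cv2.imwrite("pics/c5.png",cv2.resize(np.hstack([a,b]),None,fx=.83,fy=.83))
```

```text
[ 0.3   0.16 -0.23  1.46  0.04  1.53 -0.11] [ 0.9773301  -0.15913653  0.21638439] [ 0.53952854 -0.10134943  0.42110125] [3.14035509 0.00383874 1.39141865]
[149 139  13  12  41] [157.26829268 142.70731707] [ 0.4675 -0.4578  0.05  ]
[163 143  15  13  78] [171.02564103 148.25641026] [ 0.4666 -0.3963  0.05  ]
[179 147  14  13  85] [186.77647059 152.75294118] [ 0.4574 -0.3345  0.05  ]
[234 192  15  13  47] [242.91489362 196.04255319] [ 0.5354 -0.0541  0.05  ]
[271 189  13  10  56] [276.58928571 194.5       ] [ 0.535  -0.0539  0.05  ]
[397 212  15  12  83] [403.86746988 218.4939759 ] [ 0.4495 -0.4809  0.05  ]
[378 214  15  13 106] [385.32075472 220.22641509] [ 0.4442 -0.4184  0.05  ]
[360 217  15  13 105] [367.24761905 223.36190476] [ 0.4342 -0.3573  0.05  ]
```

View pics/c5.png

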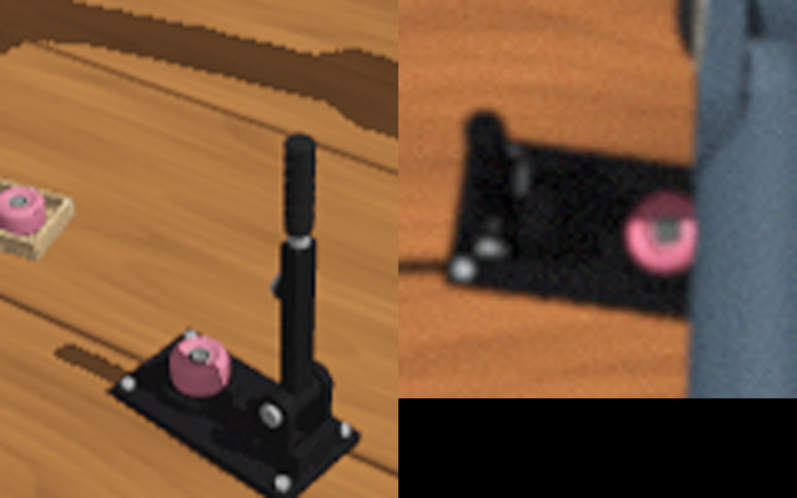

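Arm stands upright; wheel free with bore at scene crop (203,355), top crop (669,232). I'll measure the wheel axis from both.

Run:
```python
from h import *
s=cap("scene");t=cap("top")
a=(180+203/3.32-.4,90+355/3.32-.4);b=(225+(669-398.4)/4.98-.4,145+232/4.98-.4)
print(onz(s,a,.058),onz(t,b,.058),tri(s,a,t,b),nest)
# grip top, collar of upright arm
A=(180+299/3.32-.4,90+242/3.32-.4); o,dd=ray(s,A)
# intersect with press plane local y=0 through hinge
n=np.array([-d[1],d[0],0]); k=((hinge-o)@n)/(dd@n); X=o+k*dd; v=X-hinge; print("collar",X,"q",np.arctan2(v[2],-v@d),np.hypot(v[2],v@d))
st=env.sense();print(st["t"])
for p in(tri(s,a,t,b)[0],):
    for z in(.12,.0,): print(row(np.r_[p[:2],z],Rt(0)))
```

```text
[ 0.54767667 -0.05369037  0.058     ] [ 0.54519667 -0.06184514  0.058     ] (array([ 0.54443278, -0.05944622,  0.05289832]), np.float64(0.0058527187150423645)) [ 0.5465 -0.061   0.    ]
collar [0.56496206 0.05288782 0.24827113] q 1.5730220877909935 0.16827154956162707
8.9
[ 2.89780e+01 -1.83900e+00  3.00499e+02 -0.00000e+00 -0.00000e+00
  4.00000e-03]
[ 2.89740e+01 -1.82400e+00  4.20499e+02 -0.00000e+00 -0.00000e+00
  4.00000e-03]
```

Request:
carry_out:
  motion:
    - [[29,-1,50,0,0,0,85],[30,-1,105,0,0,0,85],[30,-1,160,0,0,0,85],[30,-1,215,0,0,0,85],[30,-1,270,0,0,0,85],[30,-1,320,0,0,0,85],[30,-1,360,0,0,0,85],[30,-1,375,0,0,0,85],[30,-1,375,0,0,0,85],[30,-1,375,0,0,0,85]]

```text
t: 10.15
eef_pos: [0.5471, -0.0602, 0.0473]
orientation: [3.138, -0.0, 1.412]
wrist_force: [0.7, 0.6, 0.3]
grip_width: 0.0849
```

Run:
```python
from h import *
st=env.sense(); p=st["eef_pos"]; print(st["joint_pos"].round(2),st["wrist_force"],p,st["orientation"],st["t"])
s=cap("scene");t=cap("top")
R=Ro.from_euler('xyz',st["orientation"])
for k in(0,.03,.04,.05,.06):
    for y in(-.05,.05): 
        x=p+R.apply([0,y,-k]); print(k,y,((proj(s,x)-[200,140])*6).round(),(6*(proj(t,x)-[230,150])).round())
b=cv2.resize(s["pixels"][140:240,200:290],(540,600),interpolation=cv2.INTER_CUBIC)
cv2.imwrite("pics/c6.png",b)
```

```text
[ 0.22  0.46 -0.24  1.96  0.16  0.74 -0.27] [0.65547937 0.56135748 0.30722285] [ 0.54712028 -0.06019621  0.04728062] [ 3.13800216e+00 -4.42935085e-05  1.41166886e+00] 10.15
0 -0.05 [300. 300.] [277. 333.]
0 0.05 [167. 401.] [303. 160.]
0.03 -0.05 [300. 256.] [278. 327.]
0.03 0.05 [164. 357.] [304. 152.]
0.04 -0.05 [300. 242.] [279. 326.]
0.04 0.05 [164. 343.] [305. 149.]
0.05 -0.05 [300. 227.] [279. 324.]
0.05 0.05 [163. 328.] [306. 146.]
0.06 -0.05 [300. 212.] [280. 322.]
0.06 0.05 [162. 312.] [306. 142.]
```

View pics/c6.png

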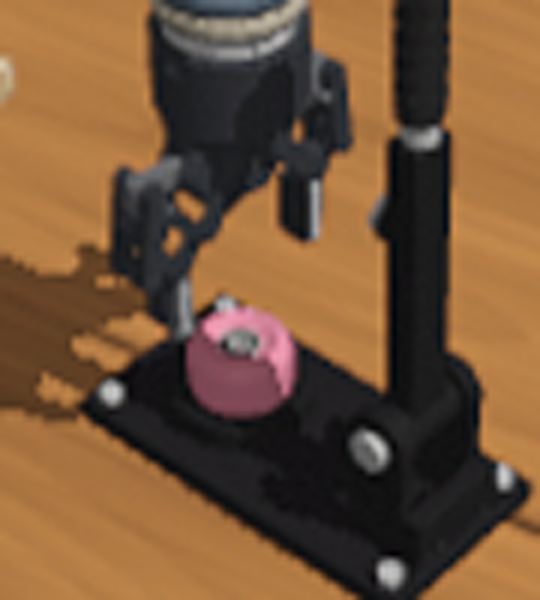

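Fingers straddle the wheel, tips at (182,335) and (302,238), midpoint (242,287) right above the wheel bore (240,343): centred, tips ≈38 mm above the wheel top. I'll descend 54 mm and close.

Request:
carry_out:
  motion:
    - [[0,0,20,0,0,0,85],[0,0,40,0,0,0,85],[0,0,48,0,0,0,85],[0,0,54,0,0,0,85],[0,0,54,0,0,0,45],[0,0,54,0,0,0,45],[0,0,54,0,0,0,45],[0,0,54,0,0,0,45],[0,0,54,0,0,0,45]]
  grip_force: 60

```text
t: 11.38
eef_pos: [0.5463, -0.0609, -0.0073]
orientation: [3.14, 0.0, 1.411]
wrist_force: [-0.5, 0.3, 5.5]
grip_width: 0.0522
```

Run:
```python
from h import *
st=env.sense(); print(st["wrist_force"],st["ft_torque"],st["eef_pos"],st["grip_width"])
s=cap("scene")
cv2.imwrite("pics/c7.png",cv2.resize(s["pixels"][150:230,210:290],(560,560),interpolation=cv2.INTER_CUBIC))
```

```text
[-0.46958756  0.25867584  5.48754724] [ 0.00158662  0.24162466 -0.01580811] [ 0.54631069 -0.06086969 -0.00733871] 0.05222966753619511
```

View pics/c7.png

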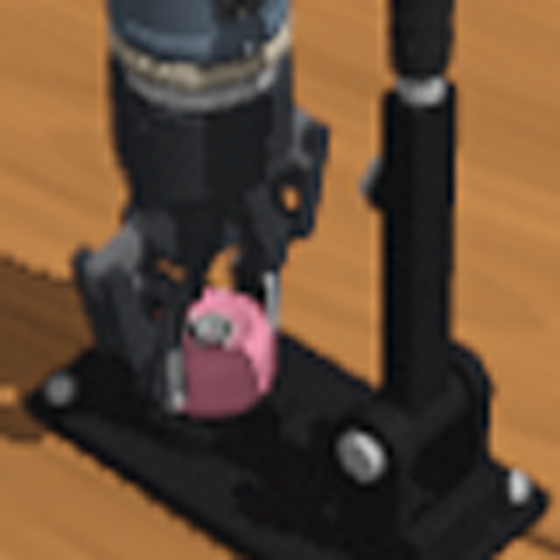

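The wheel is held at 52 mm, with the near pad beside the tread reaching to (175,405) near the rim. I'll lift straight up.

Request:
carry_out:
  motion:
    - [[0,0,0,0,0,0,40],[0,0,-5,0,0,0,40],[0,0,-12,0,0,0,40],[0,0,-22,0,0,0,40],[0,0,-35,0,0,0,40],[0,0,-55,0,0,0,40],[0,0,-80,0,0,0,40],[0,0,-110,0,0,0,40],[0,0,-135,0,0,0,40],[0,0,-140,0,0,0,40]]
  grip_force: 70

```text
t: 12.68
eef_pos: [0.5468, -0.0608, 0.134]
orientation: [3.137, 0.0, 1.411]
wrist_force: [-0.2, -0.2, -1.8]
grip_width: 0.0518
```

Run:
```python
from h import *
st=env.sense(); print(st["wrist_force"],st["eef_pos"],st["grip_width"],st["joint_pos"].round(2))
s=cap("scene");t=cap("top")
for c in(s,t):
    p=c["pixels"].astype(int); pk=((p[...,2]-p[...,1]>60)&(p[...,0]-p[...,1]>20)).astype(np.uint8); n,l,q,ce=cv2.connectedComponentsWithStats(pk)
    for i in range(1,n):
        if q[i,4]>10: print(q[i],ce[i])
print(proj(s,[.5463,-.0609,.181]),proj(s,[.5463,-.0609,.041]))
```

```text
[-0.23433918 -0.16978316 -1.8061379 ] [ 0.54677492 -0.06078784  0.13395248] 0.0518185942978135 [ 0.25  0.34 -0.27  1.89  0.11  0.92 -0.23]
[148 139   5   7  15] [149.6 142.4]
[179 147  14  13  90] [186.78888889 153.04444444]
[235 156  13  14  53] [243.35849057 160.24528302]
[404 211   8   9  28] [408.5  214.75]
[360 217  15  14 108] [367.06481481 223.41666667]
[238.03465252 163.94850178] [239.1395219  199.43116745]
```

Wheel out of the nest (pink centroid (243,160) against (239,199) before), still held, load about 1.8 N. Next I carry it outward and up while tipping it.

Request:
carry_out:
  motion:
    - [[0,19,-11,-0.1,0,0,40],[0,39,-23,-0.2,0,0,40],[0,58,-35,-0.3,0,0,40],[0,77,-47,-0.4,0,0,40],[0,96,-60,-0.5,0,0,40],[0,115,-73,-0.6,0,0,40],[0,133,-87,-0.7,0,0,40],[0,151,-101,-0.8,0,0,40],[0,169,-116,-0.9,0,0,40],[0,187,-130,-1.0,0,0,40]]
  grip_force: 70

```text
t: 14.02
eef_pos: [0.6977, -0.0987, 0.2287]
orientation: [2.333, 0.033, 1.385]
wrist_force: [-0.7, -1.0, -1.4]
grip_width: 0.0518
```

Run:
```python
from h import *
st=env.sense(); p0=st["eef_pos"];R0=Ro.from_euler('xyz',st["orientation"]); z=R0.apply([0,0,1]); print(st["grip_width"],st["joint_pos"].round(2),p0,z,p0-.048*z)
zt=np.array([.987,-.16,0]);zt/=np.linalg.norm(zt); R1=Rt(0)*Ro.from_rotvec([-np.pi/2,0,0]); G=np.array([.775,-.098,.351]); print(row(G+.048*R1.apply([0,0,1]),R1))
```

```text
0.051813596661660404 [ 0.33  0.23 -0.36  2.09  1.44  0.23 -1.5 ] [ 0.69771058 -0.09869405  0.2287436 ] [ 0.70669678 -0.15551927 -0.69021259] [ 0.66378914 -0.09122913  0.26187381]
[ 1.21030e+01  1.74266e+02  4.80800e+00 -7.63000e-01  3.60000e-02
  2.20000e-02]
```

j6 is close to its lower limit (0.21), so the forearm has to rise before further tipping. I move up and out first at the same orientation.

Request:
carry_out:
  motion:
    - [[0,20,-8,0,0,0,40],[0,50,-19,0,0,0,40],[0,90,-34,0,0,0,40],[0,130,-49,0,0,0,40],[0,170,-64,0,0,0,40],[0,205,-77,0,0,0,40],[0,225,-84,0,0,0,40],[0,235,-88,0,0,0,40],[0,235,-88,0,0,0,40]]
  grip_force: 70

```text
t: 15.15
eef_pos: [0.7965, -0.1087, 0.4613]
orientation: [2.332, 0.033, 1.386]
wrist_force: [0.8, 0.6, -2.6]
grip_width: 0.0517
```

Run:
```python
from h import *
st=env.sense(); p0=st["eef_pos"];R0=Ro.from_euler('xyz',st["orientation"]); z=R0.apply([0,0,1]); G=p0-.048*z; print(st["grip_width"],st["joint_pos"].round(2),p0,z,G)
R1=Rt(0)*Ro.from_rotvec([-np.pi/2,0,0]); 
for f in np.linspace(0,1,7)[1:]:
    R=R0*Ro.from_rotvec(f*(R0.inv()*R1).as_rotvec()); print(row(G+.048*R.apply([0,0,1]),R).round(2))
```

```text
0.05167498813502182 [ 0.56  0.23 -0.66  1.55  0.54  0.66 -0.5 ] [ 0.79653583 -0.10871438  0.46125912] [ 0.70775531 -0.15539511 -0.68915512] [ 0.76256357 -0.10125542  0.49433857]
[ 0.27  6.07 -0.39 -0.13  0.01  0.  ]
[ 5.200e-01  1.205e+01 -1.540e+00 -2.500e-01  1.000e-02  1.000e-02]
[ 7.300e-01  1.783e+01 -3.440e+00 -3.800e-01  2.000e-02  1.000e-02]
[ 9.100e-01  2.333e+01 -6.060e+00 -5.100e-01  2.000e-02  2.000e-02]
[ 1.050e+00  2.845e+01 -9.360e+00 -6.300e-01  3.000e-02  2.000e-02]
[ 1.150e+00  3.312e+01 -1.327e+01 -7.600e-01  4.000e-02  2.000e-02]
```

Request:
carry_out:
  motion:
    - [[0,25,9,0,0,0,40],[0,60,20,0,0,0,40],[0,95,33,0,0,0,40],[0,132,44,-0.13,0.01,0,40],[0,138,43,-0.25,0.01,0,40],[1,144,41,-0.38,0.02,0,40],[1,149,38,-0.51,0.02,0.02,40],[1,154,35,-0.63,0.03,0.02,40],[1,159,31,-0.76,0.04,0.02,40],[1,159,31,-0.76,0.04,0.02,40]]
  grip_force: 70

```text
t: 16.4
eef_pos: [0.9238, -0.1526, 0.5439]
orientation: [1.763, 0.032, 1.326]
wrist_force: [1.0, -0.6, -2.3]
grip_width: 0.0513
```

Run:
```python
from h import *
st=env.sense(); p0=st["eef_pos"];R0=Ro.from_euler('xyz',st["orientation"]); z=R0.apply([0,0,1]); G=p0-.048*z; print(st["grip_width"],st["joint_pos"].round(2),st["joint_velocities"].round(2),p0,z,G)
R1=Rt(0)*Ro.from_rotvec([-np.pi/2,0,0]); print((R0.inv()*R1).as_rotvec())
```

```text
0.0513449501505787 [ 0.32  0.32 -0.35  1.61  2.09  0.33 -2.02] [ 0.15  0.06 -0.2   0.26  2.18  0.35 -2.1 ] [ 0.92382354 -0.15263344  0.54390751] [ 0.95088933 -0.24360762 -0.1909576 ] [ 0.87818085 -0.14094027  0.55307347]
[-0.19345017  0.08666797  0.02383207]
```

Request:
carry_out:
  motion:
    - [[0,5,0,-0.1,0.02,0,40],[0,9,-1,-0.19,0.05,0.02,40],[0,9,-1,-0.19,0.05,0.02,40],[0,9,-1,-0.19,0.05,0.02,40],[0,9,-1,-0.19,0.05,0.02,40]]
  grip_force: 70

```text
t: 17.02
eef_pos: [0.925, -0.1529, 0.5548]
orientation: [1.574, 0.007, 1.373]
wrist_force: [0.3, 0.4, -1.6]
grip_width: 0.0521
```

Run:
```python
from h import *
st=env.sense(); p0=st["eef_pos"];R0=Ro.from_euler('xyz',st["orientation"]); z=R0.apply([0,0,1]); G=p0-.048*z; print(st["t"],st["grip_width"],st["joint_pos"].round(2),st["joint_velocities"].round(3),st["wrist_force"],z,G)
s=cap("scene"); u=proj(s,G).astype(int); print(u)
x,y=max(u[0]-60,0),max(u[1]-60,0); crop=s["pixels"][y:y+200,x:x+200]
cv2.imwrite("pics/c8.png",cv2.resize(crop,None,fx=3,fy=3,interpolation=cv2.INTER_CUBIC)); print(x,y)
```

```text
17.025 0.05206493083815024 [ 0.52  0.38 -0.58  1.68  2.68  0.53 -2.52] [-0.009 -0.006  0.    -0.013  0.004  0.005 -0.002] [ 0.3447546   0.44379696 -1.57099818] [ 0.98044211 -0.19678569 -0.00294187] [ 0.87789264 -0.14347641  0.55496318]
[96 87]
36 27
```

View pics/c8.png

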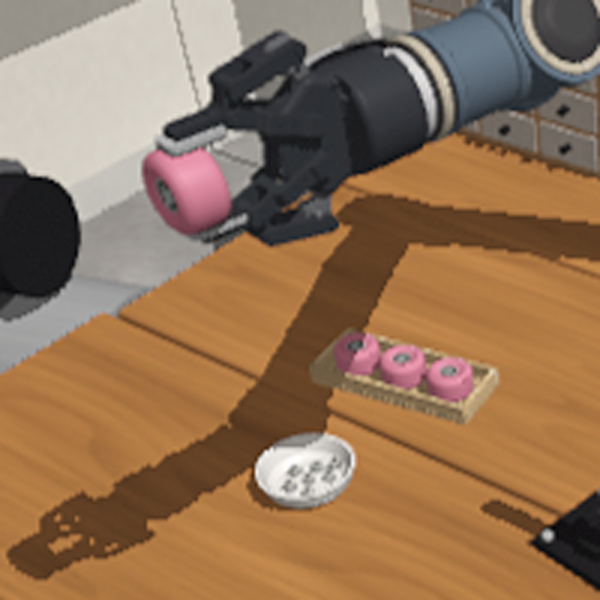

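The picture shows the wheel gripped between the fingers at (185,190), on edge with its bore along the level tool axis. The tray and dish are in place. The arm is still, so I hand in.

Run:
```python
from h import *
s=env.sense(); print(s["t"],s["grip_width"],abs(s["joint_velocities"]).max())
c=cap("scene"); X=handle(1.57,.225); u=proj(c,X).round().astype(int); print("grip px",u,c["pixels"][u[1],u[0]])
print(env.hand_in())
```

```text
17.075 0.05167415292447478 0.0057578778431175434
grip px [270 145] [31 31 32]
the job is handed in; nothing more can be done
None
```

The job is handed in at about 17 s of the 58 s. The press arm stands upright, and the gripper alone holds the wheel on edge.

**What I did:** I gripped the press handle and swung the arm up along its arc. I then took the wheel by its tread, drew it straight up off the pin, carried it outward and turned it level.

**Last checks:**
- **Wheel height and level:** its middle is about 0.55 m above the plank. The tool axis, taken as the bore's direction, is within 0.2° of level, and the wheel sits square in the fingers in the last picture.
- **Grip:** the opening is steady at about 52 mm on the 54 mm wheel.
- **Steadiness:** no joint moves faster than 0.006 rad/s.
- **Press arm:** its angle measured about 1.57 rad after I let go. At hand-in there was still black grip at the spot where an upright arm would be.
- **Tray, dish and caliper:** the tray and dish are in place in the last picture. I did not check the caliper again, but nothing went near it.

**What disagreed:**
- **Fingertips:** in the pictures they ended about 38 mm (fingers nearly shut) to 50 mm (open) short of the reported TCP. My first close on the handle therefore missed without touching anything, and I went by the pictures after that.
- **Wheel position:** the two views differed by up to 8 mm. Centring the fingers over the wheel in the close-up settled it.

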